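# Stroke the food slicer's tray and leave it on its sticky place

### The job

The slicer has just been washed, so check how its food tray runs: pull up the lock pin, take the tray by its handle and slide it gently through its full travel, first to the left until it presses on the rubber stop there, then all the way back to the right until it presses on the other stop, feeling for the one place where it drags. Then leave the tray standing right on that sticky place, with the pin still up, so that I can see where the rod needs cleaning. Do not force the tray against the stops or the pin, and leave the things around it where they are.

Things in the scene. Friction and masses are not known exactly. Their poses are not given: they have to be found in the camera images.
- slicer: White counter-top food slicer with a steel disc blade, fixed on the worktop, 255 x 320 x 213 mm. Origin: centre of its underside; x points away from the robot (from tray to blade), y to the left along the tray's travel, z up. Blade, guard and upright guide plate begin at x = +8 mm and reach z = 213 mm; on the robot's side of them nothing is higher than the tray's parts.
- tray: Aluminium food tray, slides along the slicer's y in front of the blade; 180 mm long, top of its plate at z = 72.5 mm. Origin: x = 0, z = 0, y = -90 mm in the slicer's frame at joint 0; axes as the slicer's. A pusher wall reaches z = 135 mm on its right end, 42 mm or more behind the handle's axis. Free running takes 1 to 2 N; it stays where it is left.
- handle (a point): Centre of the tray's handle: a black upright knob, 26 mm across, straight from z = 104 to 146 mm (this point at z = 128 mm), on a thin post near the tray's right end; at x = -120, y = -65 mm in the tray's frame. Clear for 60 mm each side along y; best pinched from above with the fingers closing along y.
- carriage (a joint): Tray position along its rod in m: 0 where it just touches the right-hand rubber stop (parked and locked there at the start), 0.180 where it just touches the left-hand one. A stop gives about 3 mm for 10 N, so pressing on it reads a little below 0 or above 0.180; a light press of 5 N is plenty, more than 20 N between tray and rod, stops or lock hole is too much.
- lock_pin (a joint): Lift of the lock pin in m: 0 pushed home in its hole in the slicer's base, which locks the tray (about 1.5 mm of play); 0.012 fully up against its end. The tray is free from 0.008. It moves straight up against about 3 N of friction and stays where it is left.
- lock_knob (a point): Centre of the lock pin's round black knob, 22 mm across, 23 mm high (z = 92 to 115 mm with the pin down, this point at z = 104 mm), near the tray's left end; at x = -120, y = +65 mm in the tray's frame. Under it a steel collar, 20 mm across, stands on the tray.
- guide: Steel rod under the tray, with its brackets, rubber stops and the pin's hole; part of the slicer, same origin and axes. One place on it, with carriage somewhere from 0.035 to 0.145 when the tray is on it, is gummed up but cannot be seen: over about 14 mm the tray drags there, with 10 to 15 N on entering, then less, down to 4 N; at the same place both ways, and stays put if left on it.
- mill_2: Bystander: small grey and clear salt mill, 44 mm across, 90 mm high; origin at the centre of its underside.
- timer: Bystander: round red and white kitchen timer, 67 mm across, 58 mm high; origin at the centre of its underside.
- lemon_2: Bystander: lemon, 67 x 54 x 54 mm; origin at the centre of its underside.
- mug_1: Bystander: white mug, 78 mm across, 97 mm high, with a handle; origin at the centre of its underside.
- spice_jar_1: Bystander: glass spice jar with a green cap, 46 mm across, 106 mm high; origin at the centre of its underside.

How it is judged:
On the way, in this order (a step that is already met when the one before it is completed fails the run):
1. the lock pin is pulled up (value of joint lock_pin above 0.009 m), for 0.2 s.
2. the tray presses lightly on the left-hand stop (value of joint carriage above 0.175 m and contact force between tray and guide above 2 N), for 0.1 s.
3. the tray presses lightly on the right-hand stop (value of joint carriage below 0.005 m and contact force between tray and guide above 2 N), for 0.1 s.
At the end, for the whole second after the job is handed in: The tray stands still between its stops on the gummed place of the rod (within about 7 mm of its middle, so that the rod's gum bears on the tray with more than 2 N), and the lock pin is still up (more than 9 mm) (contact force between tray and guide above 2 N and value of joint carriage between 0.02 and 0.16 m and velocity of joint carriage between -0.005 and 0.005 m/s and value of joint lock_pin above 0.009 m); the robot touches nothing.
It fails at once if the tray is forced: more than 20 N between the tray or its pin and the rod, stops or lock hole (contact force between tray and guide above 20 N).
It fails at once if a bystander is moved by more than 30 mm (distance of any of mill_2, timer, lemon_2, mug_1, spice_jar_1 from where it was at the start of the episode above 0.03 m).
It also fails if it takes over 70 s, if anything falls off the work surface, if the arm or the gripper's body presses on something with over 40 N, if the wrist force passes 120 N, or if a joint passes its speed limit or range.

### The arm

A 6-joint arm with a two-finger parallel gripper is mounted at the origin on a cart in front of the work surface, level with it; the furniture and walls round the work are solid. World frame = base frame: x ahead of the robot, y to its left, z up, the work surface at z = 0. Lengths are in m, angles in rad, forces in N, time in s.
With the tool pointing down it reaches from about 0.35 to 0.85 m from the base axis. Payload 8.1 kg.
Tool frame: the origin (TCP) lies at the very end of the fingers, on their centre line; the grasp point (between the pads) lies 19 mm behind it; z points along the fingers, y is the line along which they close (so a half turn about z gives the same grasp; the last joint's range is limited). The gripper opens to 93 mm and grips with 3 to 60 N. Pads are 15 mm wide; open, the fingers measure 128 mm over their backs; the gripper's body (75 mm by 188 mm) begins 65 mm behind the grasp point.
Start: joints at [-1.281, 0.13, 1.488, -0, 1.523, -0.085], TCP at [0.22, -0.558, 0.219] pointing down, gripper open.
Joint ranges: [-2.96, 2.96], [-0.89, 2.26], [0.02, 2.5], [-1.34, 4.48], [0, 2.73], [-2.66, 2.66]. Speed limits (rad/s): [2.39, 2.39, 2.79, 3.14, 3.14, 3.14].

### API

Orientations are given as a rotation vector (axis times angle).
In Python, from plant import robot gives the robot as it stands.
- The arm moves only by the tool play_rows, never from a script. Its argument "deltas" is one flat list of numbers, 5 for each row, row after row: the shift along the tool's x, y, z in mm, then the turn about the tool's z in degrees, then the finger opening in mm, from 0 to 93. A call has 1 to 10 rows; each row shifts and turns the commanded pose from where the row before left it, along the tool's axes as they then stand; what a row does not reach is not made up. A row lasts 1/12 s, in which the tool goes at most 41.7 mm and 7.16 degrees, less where a joint would pass 70% of its speed; a pose out of reach is approached as far as the arm can. A call with a gripper value outside its range is refused whole. The fingers move at their own pace and stop on an object; "newtons" is the grip in N (left out, the last holds). Time passes only in rows, so rows that do not move let the fingers close. It gives the time, the measured TCP pose, the force, the opening and the grip force at its end, in the units of the state.
- robot.read_state(): the state, without advancing time (a new reading comes with each control period).
- robot.read_camera(name): name is "side" or "top" or "wrist"; returns a dict with "pixels" (400x640x3 uint8, blue, green, red), "mtx" (3x3 intrinsics, pixels), "eye" and "rotation" of the camera in the world. Camera axes: x right, y up, looking along -z (the intrinsics and any distortion apply to the point x, -y, -z); pixel columns grow to the right and rows downward; lengths in m; the calibration is good to about 2 mm. A picture is of the moment at which its call begins. There is no depth.
- robot.close_job(): hands the job in; it is judged then, once.
The state is a dict: "t": time; "q": joint angles; "dq": joint speeds; "joint_torque": joint torques, N m; "tool_pos": TCP position; "orientation": TCP orientation; "force": force on the tool from outside, world axes, zero at the start; "wrist_torque": the same for the moment, N m; "opening": finger opening in m; "gripper_force": force on a finger pad.
Only numpy, scipy, OpenCV 4.12 (cv2) and the standard library are available. Lean on these libraries where they do the work, as an engineer would, in place of code of your own. Each camera call takes 0.05 s, during which the arm holds its last target. There are 200 camera calls.

## Working session

There is one attempt and no reset: what is moved stays moved. The work goes in short steps, Python scripts to look and compute and a tool call to move; the robot and the scene stay as the last step left them, time stands still between calls to the robot, and variables do not carry over. Pictures are saved under pics/ and viewed, at most 10 in all, crops included, and the job is handed in when it is done.

Besides the shell and the picture viewer there is one more tool, called after "Emit:" as a command line: name --argument value ..., lists and objects as JSON in quotes. play_rows: Moves the arm, as the interface text tells. Its arguments: {"type":"object","properties":{"deltas":{"type":"array"},"newtons":{"type":"number"}},"required":["deltas"]}

```bash
mkdir -p pics
cat > h.py <<'E'
from plant import robot
import cv2, numpy as np
def snap(n,f):
    c=robot.read_camera(n); cv2.imwrite(f'pics/{f}.png',c['pixels']); np.savez(f'pics/{f}.npz',mtx=c['mtx'],eye=c['eye'],rot=c['rotation']); return c
def ray(f,u,v):
    d=np.load(f'pics/{f}.npz'); p=np.linalg.solve(d['mtx'],[u,v,1]); r=d['rot']@np.array([p[0],-p[1],-1.]); return d['eye'],r
def atz(f,u,v,z):
    e,r=ray(f,u,v); return e+r*(z-e[2])/r[2]
def proj(f,P):
    d=np.load(f'pics/{f}.npz'); p=d['rot'].T@(np.array(P)-d['eye']); q=d['mtx']@np.array([p[0],-p[1],-p[2]]); return q[:2]/q[2]
E
python3 - <<'E'
from h import *
c=snap('top','top0');print(c.keys(),c['eye']);c=snap('side','side0');print(c['eye'])
print(robot.read_state())
E
```

```text
dict_keys(['pixels', 'mtx', 'eye', 'rotation']) [-0.53390488  0.32771804  1.51852424]
[0.1088669  0.84198585 1.0055495 ]
{'t': 0.1, 'q': array([-1.28141496e+00,  1.31089538e-01,  1.48911014e+00, -5.57293275e-06,
        1.52298105e+00, -8.54260540e-02]), 'dq': array([-8.06547379e-05, -1.29192548e-03, -2.61069483e-03, -3.10086310e-04,
        4.67613138e-04,  6.59480226e-04]), 'joint_torque': array([ 1.05029155e-04, -5.61342037e+01, -4.93097341e+01,  7.69237569e-02,
        2.90797069e-02, -4.26918439e-05]), 'tool_pos': array([ 0.21952285, -0.55788362,  0.21772308]), 'orientation': array([-3.08503562e+00, -5.85012212e-01,  2.62513409e-04]), 'force': array([ 0.68945241, -0.37431911, -0.03197298]), 'wrist_torque': array([-0.01010374,  0.05933089, -0.02461025]), 'gripper_force': 0.0, 'opening': 0.09285962598018599}
```

View pics/top0.png

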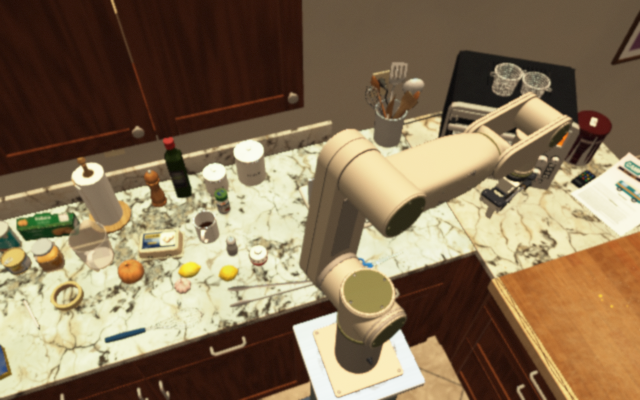

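View pics/side0.png

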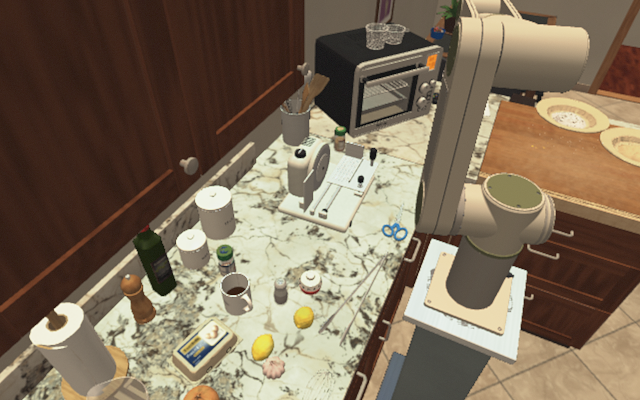

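The top view hides the slicer behind the arm. The side view shows it, with the handle near (373,153) and the lock knob near (361,181). I'll enlarge that area.

Run:
```python
from h import *
im=cv2.imread('pics/side0.png')[120:240,270:420]
cv2.imwrite('pics/c1.png',cv2.resize(im,None,fx=5,fy=5,interpolation=cv2.INTER_CUBIC))
```

```text
(no output)
```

View pics/c1.png

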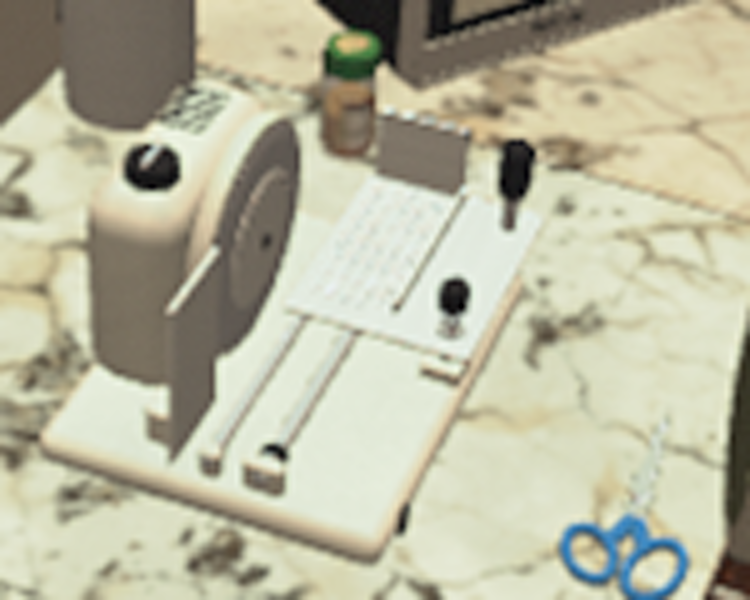

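The enlarged crop puts the handle centre at crop (516,170), the lock-knob centre at (454,298), and the spice jar at (350,95), behind the pusher. The tray is at the right end, and the space in front of it is clear.

Run:
```python
from h import *
f=lambda u,v:((u+.5)/5-.5+270,(v+.5)/5-.5+120)
H=atz('side0',*f(516,170),.125);L=atz('side0',*f(454,298),.104)
print(H,L,np.linalg.norm((H-L)[:2]))
d=L-H; a=np.arctan2(d[1],d[0])-np.pi/2; print('yaw deg',np.degrees(a))
print('jar top',atz('side0',*f(352,50),.106))
for n in [(45,435),(372,556)]: print(atz('side0',*f(*n),.01))
from scipy.spatial.transform import Rotation as R
print(R.from_rotvec(robot.read_state()['orientation']).as_matrix().round(3))
# px per mm
e=atz('side0',373,154,.125);print(atz('side0',374,154,.125)-e,atz('side0',373,155,.125)-e)
```

```text
Traceback (most recent call last):
  File "h.py", line 8, in atz
    e,r=ray(f,u,v); return e+r*(z-e[2])/r[2]
                                        ~^^^
IndexError: invalid index to scalar variable.
```

```bash
python3 - <<'E'
import numpy as np
d=np.load('pics/side0.npz');print(d['rot'],d['mtx'])
E
sed -i "s/rot=c\['rotation'\]/rot=(lambda r: r if np.shape(r)==(3,3) else cv2.Rodrigues(np.array(r,float))[0])(c['rotation'])/; s/d=np.load(f'pics\/{f}.npz');/d=dict(np.load(f'pics\/{f}.npz'));d['rot']=d['rot'] if d['rot'].shape==(3,3) else cv2.Rodrigues(d['rot'])[0];/" h.py
cat > m.py <<'E'
from h import *
f=lambda u,v:((u+.5)/5-.5+270,(v+.5)/5-.5+120)
H=atz('side0',*f(516,170),.125);L=atz('side0',*f(454,298),.104)
print(H,L,np.linalg.norm((H-L)[:2]))
d=L-H; a=np.arctan2(d[1],d[0])-np.pi/2; print('yaw deg',np.degrees(a))
print('jar top',atz('side0',*f(352,50),.106))
for n in [(45,435),(372,556)]: print(atz('side0',*f(*n),.01))
from scipy.spatial.transform import Rotation as R
print(R.from_rotvec(robot.read_state()['orientation']).as_matrix().round(3))
# px per mm
e=atz('side0',373,154,.125);print(atz('side0',374,154,.125)-e,atz('side0',373,155,.125)-e)
E
python3 m.py
```

```text
[ 0.23194772 -1.11976753 -2.47075325] [[410.13699275   0.         316.90285589]
 [  0.         410.13699275 192.04636095]
 [  0.           0.           1.        ]]
[ 0.43895597 -0.34431939  0.125     ] [ 0.4335119  -0.21156935  0.104     ] 0.13286162391921252
yaw deg 2.3483815481543293
jar top [ 0.61943263 -0.46289183  0.106     ]
[ 0.66886175 -0.04845452  0.01      ]
[ 0.41804507 -0.0457573   0.01      ]
[[ 0.931  0.366 -0.   ]
 [ 0.366 -0.931  0.002]
 [ 0.    -0.002 -1.   ]]
[-3.24580674e-03 -1.68192046e-03 -1.11022302e-16] [-2.10901495e-03  5.79054941e-03 -1.11022302e-16]
```

Emit:
play_rows --deltas '[0,0,-10,7,93,0,0,-10,7,93,0,0,-10,6.5,93,20,-32,0,0,93,20,-32,0,0,93,20,-32,0,0,93,20,-32,0,0,93,20,-32,0,0,93,20,-32,0,0,80,20,-32,0,0,70]' --newtons 20

```text
t: 0.93
tool_pos: [0.3562, -0.3302, 0.2482]
orientation: [-3.141, -0.026, 0.0]
force: [0.5, -0.3, 1.2]
opening: 0.0844
gripper_force: 0.0
```

Emit:
play_rows --deltas '[20,-30,0,0,60,20,-30,0,0,60,17,-20,0,0,60,10,-13,0,0,60,0,0,0,0,60,0,0,0,0,60]'

```text
t: 1.43
tool_pos: [0.4213, -0.2373, 0.2483]
orientation: [-3.141, -0.03, 0.001]
force: [-0.5, -0.6, -0.2]
opening: 0.0602
gripper_force: 0.0
```

Run:
```python
from h import *
c=snap('wrist','w0');snap('side','side1');s=robot.read_state();print(s['t'],s['tool_pos'],cv2.Rodrigues(s['orientation'])[0].round(3),s['opening'],s['force'],c['eye'])
```

```text
1.5333 [ 0.42070497 -0.23844836  0.24834635] [[ 1.     0.017 -0.001]
 [ 0.017 -1.    -0.   ]
 [-0.001  0.    -1.   ]] 0.05989237926560796 [-0.20399493  1.03476264  0.37783026] [ 0.5030547  -0.23596443  0.41388289]
```

View pics/w0.png

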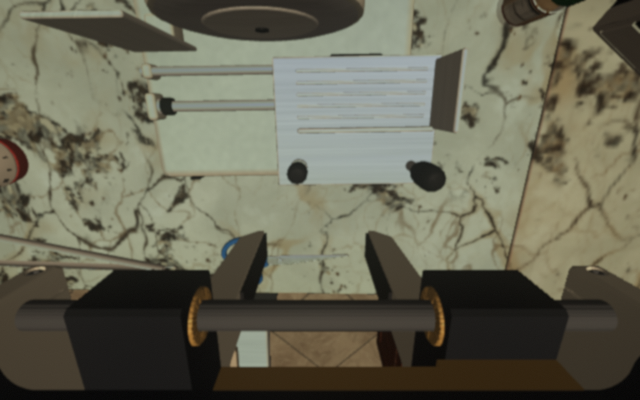

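The wrist view shows the lock knob at about (297,172), the handle at about (428,177), and tray plate corners at (273,57), (279,184) and (437,181). I'll triangulate these and estimate the yaw.

Run:
```python
from h import *
im=cv2.imread('pics/w0.png')[30:200,260:480]
g=im.max(2)
for n,(x0,x1,y0,y1) in dict(lock=(20,60,120,160),hand=(135,195,120,168)).items():
    m=(g[y0:y1,x0:x1]<70).astype(np.uint8); ys,xs=np.nonzero(m); print(n,xs.min()+x0+260,xs.max()+x0+260,ys.min()+y0+30,ys.max()+y0+30,xs.mean()+x0+260,ys.mean()+y0+30)
print('L',atz('w0',297.5,173,.106),'H',atz('w0',428,177,.125))
A=atz('w0',273,57,.0725);B=atz('w0',279,184,.0725);C=atz('w0',437,181,.0725);print(A,B,C)
print('yaw side edge',np.degrees(np.arctan2(*(A-B)[1::-1])),'front',np.degrees(np.arctan2(-(B-C)[0],(B-C)[1])))
p=atz('w0',175,106,.055);q=atz('w0',272,105,.055);print('rod yaw',np.degrees(np.arctan2(-(p-q)[0],(p-q)[1])))
for n,P in dict(Htop=(0.439,-.344,.146),L=(.4335,-.2116,.104)).items(): print(n,proj('w0',P))
cv2.imwrite('pics/w0c.png',cv2.resize(im,None,fx=3.5,fy=3.5,interpolation=cv2.INTER_CUBIC))
```

```text
lock 288 306 162 183 296.90683229813664 172.4223602484472
hand 395 444 162 197 426.22536945812806 175.52216748768473
L [ 0.43444498 -0.21825018  0.106     ] H [ 0.43719781 -0.34930231  0.125     ]
[ 0.55088083 -0.19032716  0.0725    ] [ 0.41322825 -0.19443102  0.0725    ] [ 0.4206061  -0.38116559  0.0725    ]
yaw side edge 1.7076622891307307 front 2.2625677454486635
rod yaw 1.7090847677648018
Htop [430.74211061 180.20320386]
L [291.35784397 173.33958494]
```

View pics/w0c.png

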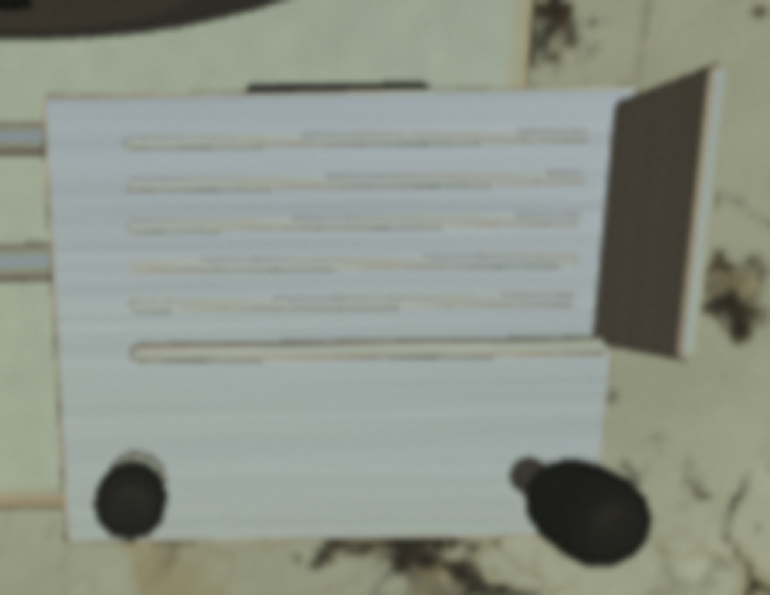

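The enlarged crop gives a lock knob centre of (0.434,-0.218) and a yaw of about 1.8°. I'll move above it and descend partway.

Emit:
play_rows --deltas '[7,-10,10,-0.8,60,7,-10,20,0,60,0,0,30,0,60,0,0,30,0,60,0,0,20,0,50,0,0,4,0,50,0,0,0,0,50,0,0,0,0,50]' --newtons 6

```text
t: 2.2
tool_pos: [0.4348, -0.2186, 0.1357]
orientation: [3.141, 0.047, 0.001]
force: [-0.2, -0.4, 0.6]
opening: 0.0502
gripper_force: 0.0
```

Run:
```python
from h import *
c=snap('wrist','w1');s=robot.read_state();print(s['t'],s['tool_pos'],cv2.Rodrigues(s['orientation'])[0].round(3)[:,0],s['opening'],s['force'],c['eye'])
s=robot.read_state();print(s['tool_pos'])
print(proj('w1',s['tool_pos']),proj('w1',[.4343,-.2185,.115]))
```

```text
2.25 [ 0.43543441 -0.21873174  0.13648954] [1.    0.03  0.002] 0.05025398432044157 [1.39055898 0.20053204 0.83315963] [ 0.51632551 -0.21626736  0.30146775]
[ 0.43543441 -0.21873174  0.13648954]
[315.35406207 244.66004034] [314.95872398 232.0673259 ]
```

View pics/w1.png

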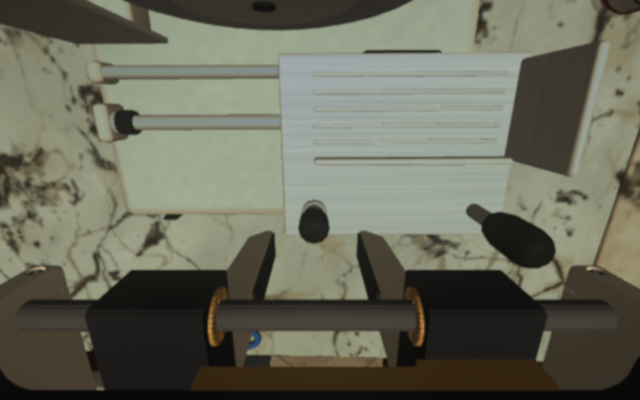

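The knob top at about (314,226) sits centred between the fingertips at (272) and (358). I'll descend and pinch lightly.

Emit:
play_rows --deltas '[0,0,20,0,50,0,0,16,0,45,0,0,11,0,40,0,0,0,0,35,0,0,0,0,30,0,0,0,0,26,0,0,0,0,23,0,0,0,0,20,0,0,0,0,18,0,0,0,0,18]' --newtons 6

```text
t: 3.08
tool_pos: [0.4355, -0.2177, 0.0888]
orientation: [3.141, 0.049, 0.002]
force: [-0.3, 2.1, 6.5]
opening: 0.0217
gripper_force: 6.0
```

Emit:
play_rows --deltas '[0,0,-2,0,18,0,0,-2,0,18,0,0,-2,0,18,0,0,0,0,18]' --newtons 10

```text
t: 3.42
tool_pos: [0.4355, -0.2176, 0.0942]
orientation: [3.141, 0.049, 0.002]
force: [4.4, 1.4, 0.7]
opening: 0.0214
gripper_force: 10.0
```

Emit:
play_rows --deltas '[0,0,-2,0,18,0,0,-2,0,18,0,0,-2,0,18,0,0,0,0,18,0,0,0,0,18]'

```text
t: 3.83
tool_pos: [0.4354, -0.2175, 0.1001]
orientation: [3.141, 0.049, 0.002]
force: [4.7, 1.4, 0.6]
opening: 0.0218
gripper_force: 10.0
```

Run:
```python
from h import *
for i in range(3):
    snap('wrist',f'w2');s=robot.read_state();print(s['t'],s['tool_pos'],s['opening'],s['force'],s['wrist_torque'])
im=cv2.imread('pics/w2.png')[150:300,200:440];cv2.imwrite('pics/w2c.png',cv2.resize(im,None,fx=3,fy=3,interpolation=cv2.INTER_CUBIC))
```

```text
3.8833 [ 0.43538379 -0.21756108  0.10007901] 0.02161848567666393 [4.90550028 2.07962835 0.31450682] [ 0.38714479 -0.84378492 -0.00297639]
3.9333 [ 0.43539624 -0.21751942  0.10004139] 0.02167557626143048 [4.49924912 1.34506767 0.81498598] [ 0.31056818 -0.82153746  0.00605555]
3.9833 [ 0.43538425 -0.21753933  0.10004905] 0.021800417120549906 [4.97984447 1.5331679  0.9767873 ] [ 0.45197045 -0.85371951  0.03901503]
```

View pics/w2c.png

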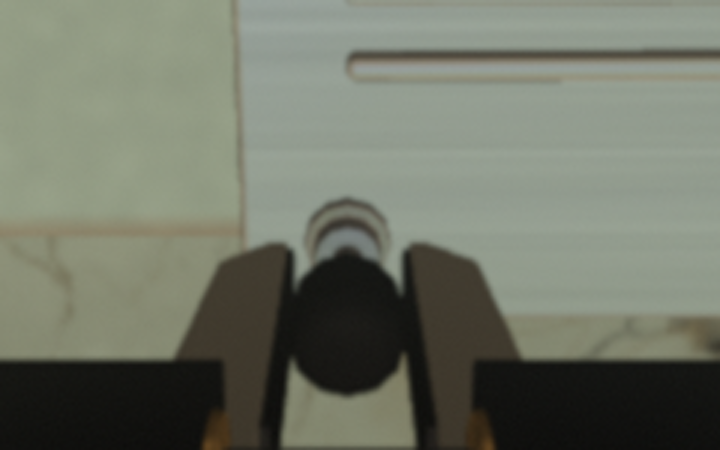

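The knob stands clear above its collar, at about (345,325) against (345,225) in the crop, and has lifted about 11 mm. I'll go up a little more to reach its end, then release.

Emit:
play_rows --deltas '[0,0,-1,0,18,0,0,-1,0,18,0,0,0,0,18]'

```text
t: 4.23
tool_pos: [0.4351, -0.2174, 0.1012]
orientation: [-3.141, -0.049, -0.001]
force: [7.1, 0.8, -5.2]
opening: 0.0214
gripper_force: 10.0
```

Emit:
play_rows --deltas '[0,0,0.5,0,30,0,0,0,0,45,0,0,0,0,55,0,0,0,0,60,0,0,-25,0,60,0,0,-30,0,60,0,0,-20,0,60,0,30,0,0,60,0,30,0,0,60,0,30,0,0,60]'

```text
t: 5.07
tool_pos: [0.4379, -0.3087, 0.1771]
orientation: [3.14, 0.051, 0.002]
force: [-0.1, -0.3, 0.3]
opening: 0.0598
gripper_force: 0.0
```

Emit:
play_rows --deltas '[0,25,0,0,60,0,15,0,0,60,0,0,0,0,60,0,0,0,0,60]'

```text
t: 5.4
tool_pos: [0.4383, -0.3478, 0.1758]
orientation: [-3.14, -0.046, 0.001]
force: [0.6, 1.7, -0.3]
opening: 0.0597
gripper_force: 0.0
```

Run:
```python
from h import *
snap('wrist',f'w3');s=robot.read_state();print(s['t'],s['tool_pos'],s['opening'],s['force'],s['wrist_torque'])
```

```text
5.45 [ 0.43851262 -0.34705113  0.17582756] 0.059653998506208276 [-0.11383347 -0.15600787  1.05353814] [ 0.04948552  0.01161259 -0.0148833 ]
```

View pics/w3.png

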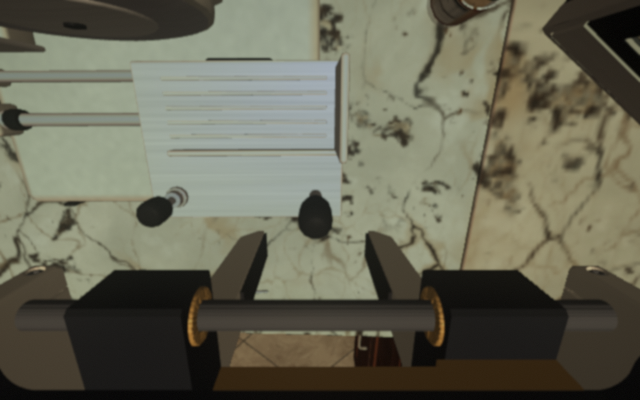

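The handle, at about (315,218), is centred between the fingertips, and the pin's knob, at (153,211), is visibly up. I'll descend and pinch.

Emit:
play_rows --deltas '[0,0,25,0,60,0,0,25,0,55,0,0,16,0,50,0,0,0,0,40,0,0,0,0,35,0,0,0,0,30,0,0,0,0,27,0,0,0,0,24,0,0,0,0,20,0,0,0,0,20]' --newtons 8

```text
t: 6.28
tool_pos: [0.4398, -0.3478, 0.112]
orientation: [3.14, 0.049, 0.003]
force: [0.2, 3.4, 6.7]
opening: 0.0258
gripper_force: 8.0
```

Emit:
play_rows --deltas '[0,0,0,0,20,0,0,0,0,20]' --newtons 25

```text
t: 6.45
tool_pos: [0.4397, -0.3478, 0.112]
orientation: [3.14, 0.049, 0.003]
force: [-0.5, 3.3, 7.7]
opening: 0.0255
gripper_force: 25.0
```

Emit:
play_rows --deltas '[0,0,-1,0,20,0,0,-1,0,20,0,-1,0,0,20,0,-1,0,0,20,0,-2,0,0,20,0,-2,0,0,20]'

```text
t: 6.95
tool_pos: [0.4395, -0.3417, 0.1121]
orientation: [3.14, 0.049, 0.003]
force: [6.4, -1.5, -5.0]
opening: 0.0253
gripper_force: 25.0
```

Emit:
play_rows --deltas '[0,-3,0,0,20,0,-3,0,0,20,0,-3,0,0,20,0,-3,0,0,20]'

```text
t: 7.28
tool_pos: [0.4391, -0.3296, 0.1121]
orientation: [3.14, 0.049, 0.003]
force: [5.9, -0.8, -6.2]
opening: 0.0252
gripper_force: 25.0
```

Emit:
play_rows --deltas '[0.5,-2,0.5,0,20,0.5,-2,0.5,0,20]'

```text
t: 7.45
tool_pos: [0.4391, -0.3262, 0.112]
orientation: [3.14, 0.048, -0.0]
force: [-5.7, -1.8, 8.2]
opening: 0.0254
gripper_force: 25.0
```

Emit:
play_rows --deltas '[0,-2,0,0,20,0,-2,0,0,20]'

```text
t: 7.62
tool_pos: [0.4389, -0.3222, 0.112]
orientation: [3.14, 0.048, 0.0]
force: [-2.8, -1.3, 4.9]
opening: 0.0258
gripper_force: 25.0
```

Emit:
play_rows --deltas '[0,-2,0,0,20,0,-2,0,0,20]'

```text
t: 7.78
tool_pos: [0.4387, -0.3181, 0.112]
orientation: [3.14, 0.048, 0.0]
force: [-1.6, -2.2, 6.6]
opening: 0.0257
gripper_force: 25.0
```

Emit:
play_rows --deltas '[0,-2,0,0,20,0,-2,0,0,20]'

```text
t: 7.95
tool_pos: [0.4386, -0.3141, 0.112]
orientation: [3.14, 0.048, 0.0]
force: [-2.7, -1.3, 5.9]
opening: 0.0255
gripper_force: 25.0
```

Emit:
play_rows --deltas '[0,-2,0,0,20,0,-2,0,0,20]'

```text
t: 8.12
tool_pos: [0.4385, -0.3101, 0.112]
orientation: [3.14, 0.048, 0.0]
force: [-3.6, -1.6, 5.7]
opening: 0.0256
gripper_force: 25.0
```

Emit:
play_rows --deltas '[0,-2,0,0,20,0,-2,0,0,20]'

```text
t: 8.28
tool_pos: [0.4383, -0.3061, 0.112]
orientation: [3.14, 0.048, 0.0]
force: [-3.5, -1.2, 5.1]
opening: 0.0256
gripper_force: 25.0
```

Emit:
play_rows --deltas '[0,-2,0,0,20,0,-2,0,0,20]'

```text
t: 8.45
tool_pos: [0.4382, -0.3021, 0.112]
orientation: [3.14, 0.048, -0.0]
force: [-3.2, -1.2, 5.9]
opening: 0.0258
gripper_force: 25.0
```

Emit:
play_rows --deltas '[0,-2,0,0,20,0,-2,0,0,20]'

```text
t: 8.62
tool_pos: [0.4381, -0.2981, 0.112]
orientation: [3.14, 0.048, -0.0]
force: [-4.0, -2.2, 5.8]
opening: 0.0256
gripper_force: 25.0
```

Emit:
play_rows --deltas '[0,-2,0,0,20,0,-2,0,0,20]'

```text
t: 8.78
tool_pos: [0.4379, -0.2941, 0.112]
orientation: [3.14, 0.048, -0.0]
force: [-4.5, -2.0, 6.4]
opening: 0.0256
gripper_force: 25.0
```

Emit:
play_rows --deltas '[0,-2,0,0,20,0,-2,0,0,20]'

```text
t: 8.95
tool_pos: [0.4378, -0.2901, 0.112]
orientation: [3.14, 0.048, -0.0]
force: [-3.7, -2.0, 5.9]
opening: 0.0254
gripper_force: 25.0
```

Emit:
play_rows --deltas '[0,-2,0,0,20,0,-2,0,0,20]'

```text
t: 9.12
tool_pos: [0.4377, -0.2861, 0.112]
orientation: [3.14, 0.048, -0.0]
force: [-3.3, -2.5, 5.5]
opening: 0.0256
gripper_force: 25.0
```

Emit:
play_rows --deltas '[0,-2,0,0,20,0,-2,0,0,20]'

```text
t: 9.28
tool_pos: [0.4375, -0.2821, 0.112]
orientation: [3.14, 0.048, -0.0]
force: [-2.5, -1.9, 6.6]
opening: 0.026
gripper_force: 25.0
```

Emit:
play_rows --deltas '[0,-2,0,0,20,0,-2,0,0,20]'

```text
t: 9.45
tool_pos: [0.4374, -0.2781, 0.112]
orientation: [3.14, 0.048, -0.0]
force: [-3.8, -1.9, 6.9]
opening: 0.0258
gripper_force: 25.0
```

Emit:
play_rows --deltas '[0,-2,0,0,20,0,-2,0,0,20]'

```text
t: 9.62
tool_pos: [0.4372, -0.2741, 0.112]
orientation: [3.14, 0.048, -0.0]
force: [-3.6, -2.1, 7.4]
opening: 0.0258
gripper_force: 25.0
```

Emit:
play_rows --deltas '[0,-2,0,0,20,0,-2,0,0,20]'

```text
t: 9.78
tool_pos: [0.4371, -0.2701, 0.112]
orientation: [3.14, 0.048, -0.0]
force: [-3.6, -2.0, 6.9]
opening: 0.0259
gripper_force: 25.0
```

Emit:
play_rows --deltas '[0,-2,0,0,20,0,-2,0,0,20]'

```text
t: 9.95
tool_pos: [0.437, -0.2661, 0.112]
orientation: [3.14, 0.048, -0.0]
force: [-3.9, -1.6, 6.3]
opening: 0.0255
gripper_force: 25.0
```

Emit:
play_rows --deltas '[0,-2,0,0,20,0,-2,0,0,20]'

```text
t: 10.12
tool_pos: [0.4368, -0.2621, 0.112]
orientation: [3.14, 0.048, -0.0]
force: [-4.6, -2.1, 6.3]
opening: 0.0257
gripper_force: 25.0
```

Emit:
play_rows --deltas '[0,-2,0,0,20,0,-2,0,0,20]'

```text
t: 10.28
tool_pos: [0.4367, -0.2581, 0.112]
orientation: [3.14, 0.048, -0.0]
force: [-5.0, -2.0, 7.5]
opening: 0.0259
gripper_force: 25.0
```

Emit:
play_rows --deltas '[0,-2,0,0,20,0,-2,0,0,20]'

```text
t: 10.45
tool_pos: [0.4366, -0.2541, 0.112]
orientation: [3.14, 0.048, -0.001]
force: [-4.2, -1.9, 7.3]
opening: 0.0254
gripper_force: 25.0
```

Emit:
play_rows --deltas '[0,-2,0,0,20,0,-2,0,0,20]'

```text
t: 10.62
tool_pos: [0.4364, -0.2501, 0.112]
orientation: [3.14, 0.048, -0.001]
force: [-4.6, -1.1, 7.6]
opening: 0.0252
gripper_force: 25.0
```

Emit:
play_rows --deltas '[0,-2,0,0,20,0,-2,0,0,20]'

```text
t: 10.78
tool_pos: [0.4363, -0.2461, 0.112]
orientation: [3.14, 0.048, -0.001]
force: [-4.8, -2.4, 6.9]
opening: 0.0257
gripper_force: 25.0
```

Emit:
play_rows --deltas '[0,-2,0,0,20,0,-2,0,0,20]'

```text
t: 10.95
tool_pos: [0.4362, -0.2421, 0.112]
orientation: [3.14, 0.048, -0.001]
force: [-5.1, -2.6, 6.8]
opening: 0.0254
gripper_force: 25.0
```

Emit:
play_rows --deltas '[0,-2,0,0,20,0,-2,0,0,20]'

```text
t: 11.12
tool_pos: [0.436, -0.2381, 0.112]
orientation: [3.14, 0.048, -0.001]
force: [-4.1, -2.2, 8.4]
opening: 0.0256
gripper_force: 25.0
```

Emit:
play_rows --deltas '[0,-2,0,0,20,0,-2,0,0,20]'

```text
t: 11.28
tool_pos: [0.4359, -0.2341, 0.112]
orientation: [3.14, 0.048, -0.001]
force: [-4.6, -2.3, 6.7]
opening: 0.0251
gripper_force: 25.0
```

Emit:
play_rows --deltas '[0,-2,0,0,20,0,-2,0,0,20]'

```text
t: 11.45
tool_pos: [0.4357, -0.2301, 0.112]
orientation: [3.14, 0.048, -0.001]
force: [-5.9, -2.1, 7.2]
opening: 0.0257
gripper_force: 25.0
```

Emit:
play_rows --deltas '[0,-2,0,0,20,0,-2,0,0,20]'

```text
t: 11.62
tool_pos: [0.4356, -0.2261, 0.112]
orientation: [3.14, 0.048, -0.001]
force: [-4.3, -0.8, 8.4]
opening: 0.0259
gripper_force: 25.0
```

Emit:
play_rows --deltas '[0,-2,0,0,20,0,-2,0,0,20]'

```text
t: 11.78
tool_pos: [0.4355, -0.2221, 0.112]
orientation: [3.14, 0.048, -0.001]
force: [-4.8, -1.8, 7.2]
opening: 0.0255
gripper_force: 25.0
```

Emit:
play_rows --deltas '[0,-2,0,0,20,0,-2,0,0,20]'

```text
t: 11.95
tool_pos: [0.4354, -0.2181, 0.112]
orientation: [3.14, 0.048, -0.001]
force: [-5.5, -2.1, 7.8]
opening: 0.0257
gripper_force: 25.0
```

Emit:
play_rows --deltas '[0,-2,0,0,20,0,-2,0,0,20]'

```text
t: 12.12
tool_pos: [0.4352, -0.2141, 0.112]
orientation: [3.14, 0.048, -0.001]
force: [-5.7, -1.8, 7.9]
opening: 0.0255
gripper_force: 25.0
```

Emit:
play_rows --deltas '[0,-2,0,0,20,0,-2,0,0,20]'

```text
t: 12.28
tool_pos: [0.4351, -0.2101, 0.112]
orientation: [3.14, 0.048, -0.001]
force: [-5.4, -1.5, 7.8]
opening: 0.0257
gripper_force: 25.0
```

Emit:
play_rows --deltas '[0,-2,0,0,20,0,-2,0,0,20]'

```text
t: 12.45
tool_pos: [0.435, -0.2071, 0.112]
orientation: [3.138, 0.048, -0.001]
force: [-5.1, -9.3, 3.8]
opening: 0.0259
gripper_force: 25.0
```

Emit:
play_rows --deltas '[0,-2,0,0,20,0,-2,0,0,20]'

```text
t: 12.62
tool_pos: [0.4349, -0.2033, 0.112]
orientation: [3.138, 0.047, -0.001]
force: [-5.3, -7.7, 6.0]
opening: 0.0254
gripper_force: 25.0
```

Emit:
play_rows --deltas '[0,-2,0,0,20,0,-2,0,0,20]'

```text
t: 12.78
tool_pos: [0.4347, -0.1989, 0.112]
orientation: [3.139, 0.047, -0.001]
force: [-6.0, -4.6, 7.0]
opening: 0.0255
gripper_force: 25.0
```

Emit:
play_rows --deltas '[0,-2,0,0,20,0,-2,0,0,20]'

```text
t: 12.95
tool_pos: [0.4345, -0.1942, 0.112]
orientation: [3.14, 0.048, -0.001]
force: [-7.5, -2.5, 8.4]
opening: 0.0255
gripper_force: 25.0
```

Emit:
play_rows --deltas '[0,-2,0,0,20,0,-2,0,0,20]'

```text
t: 13.12
tool_pos: [0.4344, -0.1901, 0.112]
orientation: [3.14, 0.048, -0.001]
force: [-6.2, -1.7, 8.9]
opening: 0.0257
gripper_force: 25.0
```

Emit:
play_rows --deltas '[-0.3,-2,-0.3,0,20,-0.3,-2,-0.3,0,20,0,-2,0,0,20,0,-2,0,0,20,0,-2,0,0,20,0,-2,0,0,20,0,-2,0,0,20,0,-2,0,0,20]'

```text
t: 13.78
tool_pos: [0.4338, -0.1735, 0.112]
orientation: [3.141, 0.049, -0.0]
force: [-1.7, -1.8, 5.7]
opening: 0.0255
gripper_force: 25.0
```

Emit:
play_rows --deltas '[0,-1,0,0,20,0,-1,0,0,20]'

```text
t: 13.95
tool_pos: [0.4337, -0.1715, 0.112]
orientation: [3.141, 0.049, -0.0]
force: [-2.9, -1.3, 5.2]
opening: 0.0252
gripper_force: 25.0
```

Emit:
play_rows --deltas '[0,-1,0,0,20,0,-1,0,0,20]'

```text
t: 14.12
tool_pos: [0.4337, -0.1695, 0.112]
orientation: [3.141, 0.049, -0.0]
force: [-3.4, -1.8, 5.2]
opening: 0.0254
gripper_force: 25.0
```

Emit:
play_rows --deltas '[0,-1,0,0,20,0,-0.5,0,0,20]'

```text
t: 14.28
tool_pos: [0.4336, -0.168, 0.112]
orientation: [3.141, 0.049, -0.0]
force: [-2.3, -2.4, 5.4]
opening: 0.0255
gripper_force: 25.0
```

Emit:
play_rows --deltas '[0,-0.5,0,0,20,0,-0.5,0,0,20]'

```text
t: 14.45
tool_pos: [0.4336, -0.167, 0.112]
orientation: [3.141, 0.049, -0.0]
force: [-3.1, -1.0, 5.5]
opening: 0.026
gripper_force: 25.0
```

Emit:
play_rows --deltas '[0,-0.5,0,0,20,0,0,0,0,20]'

```text
t: 14.62
tool_pos: [0.4336, -0.1666, 0.112]
orientation: [3.141, 0.049, -0.0]
force: [-3.1, -1.5, 5.5]
opening: 0.0255
gripper_force: 25.0
```

Emit:
play_rows --deltas '[0,-0.5,0,0,20,0,-0.5,0,0,20]'

```text
t: 14.78
tool_pos: [0.4336, -0.166, 0.112]
orientation: [3.14, 0.049, 0.0]
force: [-2.5, -5.8, 4.6]
opening: 0.0258
gripper_force: 25.0
```

Emit:
play_rows --deltas '[0,-0.5,0,0,20,0,-0.5,0,0,20]'

```text
t: 14.95
tool_pos: [0.4335, -0.1654, 0.112]
orientation: [3.139, 0.048, 0.0]
force: [-2.8, -7.2, 3.4]
opening: 0.0258
gripper_force: 25.0
```

Emit:
play_rows --deltas '[0,-0.5,0,0,20,0,-0.5,0,0,20]'

```text
t: 15.12
tool_pos: [0.4335, -0.1648, 0.112]
orientation: [3.139, 0.048, 0.0]
force: [-2.1, -9.1, 3.0]
opening: 0.0256
gripper_force: 25.0
```

Emit:
play_rows --deltas '[0,0,0,0,20,0,0,0,0,20,0,2,0,0,20,0,3,0,0,20,0,3,0,0,20,0,3,0,0,20,0,3,0,0,20,0,3,0,0,20,0,3,0,0,20,0,3,0,0,20]'

```text
t: 15.95
tool_pos: [0.4342, -0.1861, 0.112]
orientation: [-3.14, -0.049, 0.0]
force: [-3.3, 1.4, 7.1]
opening: 0.0257
gripper_force: 25.0
```

Emit:
play_rows --deltas '[0,2,0,0,20]'

```text
t: 16.03
tool_pos: [0.4343, -0.1882, 0.112]
orientation: [-3.14, -0.049, 0.0]
force: [-3.3, 1.0, 6.2]
opening: 0.0258
gripper_force: 25.0
```

Emit:
play_rows --deltas '[0,2,0,0,20]'

```text
t: 16.12
tool_pos: [0.4344, -0.1901, 0.112]
orientation: [-3.14, -0.049, 0.0]
force: [-2.5, 1.3, 6.3]
opening: 0.0254
gripper_force: 25.0
```

Emit:
play_rows --deltas '[0,2,0,0,20]'

```text
t: 16.2
tool_pos: [0.4345, -0.1921, 0.112]
orientation: [-3.14, -0.049, 0.0]
force: [-3.2, 2.1, 6.9]
opening: 0.0256
gripper_force: 25.0
```

Emit:
play_rows --deltas '[0,1.5,0,0,20]'

```text
t: 16.28
tool_pos: [0.4345, -0.1936, 0.112]
orientation: [-3.14, -0.049, 0.0]
force: [-3.0, 1.0, 6.5]
opening: 0.0255
gripper_force: 25.0
```

Emit:
play_rows --deltas '[0,1.5,0,0,20]'

```text
t: 16.37
tool_pos: [0.4346, -0.1951, 0.112]
orientation: [-3.14, -0.049, 0.0]
force: [-2.4, 1.9, 6.8]
opening: 0.0258
gripper_force: 25.0
```

Emit:
play_rows --deltas '[0,1.5,0,0,20]'

```text
t: 16.45
tool_pos: [0.4346, -0.1965, 0.112]
orientation: [-3.14, -0.049, 0.0]
force: [-2.6, 1.5, 7.7]
opening: 0.0256
gripper_force: 25.0
```

Emit:
play_rows --deltas '[0,1.5,0,0,20]'

```text
t: 16.53
tool_pos: [0.4346, -0.1976, 0.112]
orientation: [-3.139, -0.049, 0.0]
force: [-3.1, 5.9, 8.9]
opening: 0.0255
gripper_force: 25.0
```

Emit:
play_rows --deltas '[0,1.5,0,0,20]'

```text
t: 16.62
tool_pos: [0.4347, -0.1985, 0.112]
orientation: [-3.138, -0.049, 0.0]
force: [-3.1, 8.9, 11.7]
opening: 0.0258
gripper_force: 25.0
```

Emit:
play_rows --deltas '[0,1.5,0,0,20]'

```text
t: 16.7
tool_pos: [0.4347, -0.1997, 0.112]
orientation: [-3.138, -0.05, 0.0]
force: [-3.2, 8.3, 10.1]
opening: 0.0259
gripper_force: 25.0
```

Emit:
play_rows --deltas '[0,1.5,0,0,20]'

```text
t: 16.78
tool_pos: [0.4347, -0.2012, 0.112]
orientation: [-3.138, -0.05, 0.001]
force: [-3.5, 7.7, 9.9]
opening: 0.0254
gripper_force: 25.0
```

Emit:
play_rows --deltas '[0,1.5,0,0,20]'

```text
t: 16.87
tool_pos: [0.4348, -0.2029, 0.1119]
orientation: [-3.138, -0.05, 0.001]
force: [-3.2, 6.5, 10.0]
opening: 0.0257
gripper_force: 25.0
```

Emit:
play_rows --deltas '[0,1.5,0,0,20]'

```text
t: 16.95
tool_pos: [0.4348, -0.2046, 0.112]
orientation: [-3.139, -0.05, 0.0]
force: [-3.4, 6.1, 9.3]
opening: 0.0256
gripper_force: 25.0
```

Emit:
play_rows --deltas '[0,1.5,0,0,20]'

```text
t: 17.03
tool_pos: [0.435, -0.2062, 0.112]
orientation: [-3.139, -0.049, 0.0]
force: [-2.4, 4.2, 8.7]
opening: 0.0256
gripper_force: 25.0
```

Emit:
play_rows --deltas '[0,1.5,0,0,20]'

```text
t: 17.12
tool_pos: [0.435, -0.2079, 0.112]
orientation: [-3.139, -0.05, 0.0]
force: [-3.0, 3.3, 7.2]
opening: 0.0255
gripper_force: 25.0
```

Emit:
play_rows --deltas '[0,1.5,0,0,20]'

```text
t: 17.2
tool_pos: [0.4351, -0.2098, 0.112]
orientation: [-3.14, -0.049, -0.0]
force: [-2.5, 1.1, 7.3]
opening: 0.0254
gripper_force: 25.0
```

Emit:
play_rows --deltas '[0,3,-0.3,0,20,0,3,0,0,20,0,3,0,0,20,0,3,0,0,20,0,3,0,0,20,0,3,0,0,20,0,3,0,0,20,0,3,0,0,20,0,3,0,0,20,0,3,0,0,20]'

```text
t: 18.03
tool_pos: [0.4361, -0.2408, 0.112]
orientation: [-3.141, -0.049, -0.001]
force: [1.2, 1.6, 2.3]
opening: 0.026
gripper_force: 25.0
```

Emit:
play_rows --deltas '[0,3,0,0,20,0,3,0,0,20,0,3,0,0,20,0,3,0,0,20,0,3,0,0,20,0,3,0,0,20,0,3,0,0,20,0,3,0,0,20,0,3,0,0,20,0,3,0,0,20]'

```text
t: 18.87
tool_pos: [0.437, -0.2707, 0.112]
orientation: [-3.141, -0.049, -0.001]
force: [5.3, 1.4, 0.0]
opening: 0.0255
gripper_force: 25.0
```

Emit:
play_rows --deltas '[0,3,0,0,20,0,3,0,0,20,0,3,0,0,20,0,3,0,0,20,0,3,0,0,20,0,3,0,0,20,0,3,0,0,20,0,3,0,0,20,0,3,0,0,20,0,3,0,0,20]'

```text
t: 19.7
tool_pos: [0.4381, -0.3007, 0.112]
orientation: [-3.141, -0.049, -0.001]
force: [5.2, 2.0, 0.5]
opening: 0.0257
gripper_force: 25.0
```

Emit:
play_rows --deltas '[0,3,0,0,20,0,3,0,0,20,0,3,0,0,20,0,3,0,0,20,0,3,0,0,20,0,3,0,0,20,0,3,0,0,20,0,3,0,0,20,0,3,0,0,20,0,3,0,0,20]'

```text
t: 20.53
tool_pos: [0.4391, -0.3306, 0.112]
orientation: [-3.141, -0.049, -0.001]
force: [5.2, 2.5, 0.1]
opening: 0.0253
gripper_force: 25.0
```

Emit:
play_rows --deltas '[0,3,0,0,20,0,3,0,0,20,0,2,0,0,20,0,2,0,0,20,0,1,0,0,20,0,1,0,0,20]'

```text
t: 21.03
tool_pos: [0.4395, -0.3426, 0.1121]
orientation: [-3.141, -0.049, -0.001]
force: [5.8, 2.5, 0.5]
opening: 0.0256
gripper_force: 25.0
```

Emit:
play_rows --deltas '[0,1,0,0,20,0,1,0,0,20]'

```text
t: 21.2
tool_pos: [0.4396, -0.3445, 0.112]
orientation: [-3.141, -0.049, -0.001]
force: [6.4, 2.1, -0.3]
opening: 0.0255
gripper_force: 25.0
```

Emit:
play_rows --deltas '[0,0.5,0,0,20,0,0.5,0,0,20]'

```text
t: 21.37
tool_pos: [0.4396, -0.3455, 0.112]
orientation: [-3.141, -0.049, -0.001]
force: [5.8, 1.1, 0.8]
opening: 0.0251
gripper_force: 25.0
```

Emit:
play_rows --deltas '[0,0.5,0,0,20,0,0.5,0,0,20]'

```text
t: 21.53
tool_pos: [0.4396, -0.3465, 0.112]
orientation: [-3.141, -0.049, -0.001]
force: [6.8, 2.3, 0.5]
opening: 0.0256
gripper_force: 25.0
```

Emit:
play_rows --deltas '[0,0.5,0,0,20,0,0.5,0,0,20]'

```text
t: 21.7
tool_pos: [0.4397, -0.3474, 0.112]
orientation: [-3.141, -0.049, -0.001]
force: [6.0, 3.3, 1.2]
opening: 0.0257
gripper_force: 25.0
```

Emit:
play_rows --deltas '[0,0.5,0,0,20,0,0.5,0,0,20]'

```text
t: 21.87
tool_pos: [0.4397, -0.348, 0.112]
orientation: [-3.14, -0.049, -0.001]
force: [5.7, 4.9, 2.3]
opening: 0.0253
gripper_force: 25.0
```

Emit:
play_rows --deltas '[0,0.5,0,0,20,0,0.5,0,0,20]'

```text
t: 22.03
tool_pos: [0.4397, -0.3486, 0.112]
orientation: [-3.139, -0.049, -0.001]
force: [5.0, 6.9, 2.3]
opening: 0.0253
gripper_force: 25.0
```

Emit:
play_rows --deltas '[0,0.5,0,0,20,0,0,0,0,20,0,0,0,0,20]'

```text
t: 22.28
tool_pos: [0.4397, -0.3489, 0.112]
orientation: [-3.139, -0.05, -0.001]
force: [5.7, 6.6, 3.1]
opening: 0.0258
gripper_force: 25.0
```

Emit:
play_rows --deltas '[0,-2,0,0,20,0,-3,0,0,20,0,-3,0,0,20,0,-3,0,0,20,0,-3,0,0,20,0,-3,0,0,20,0,-3,0,0,20,0,-3,0,0,20,0,-3,0,0,20,0,-3,0,0,20]'

```text
t: 23.12
tool_pos: [0.4388, -0.3215, 0.112]
orientation: [3.14, 0.049, 0.001]
force: [6.4, -1.1, -1.3]
opening: 0.0254
gripper_force: 25.0
```

Emit:
play_rows --deltas '[0,-3,0,0,20,0,-3,0,0,20,0,-3,0,0,20,0,-3,0,0,20,0,-3,0,0,20,0,-3,0,0,20,0,-3,0,0,20,0,-3,0,0,20,0,-3,0,0,20,0,-3,0,0,20]'

```text
t: 23.95
tool_pos: [0.4378, -0.2915, 0.112]
orientation: [3.14, 0.049, 0.001]
force: [5.9, -1.2, -1.3]
opening: 0.0255
gripper_force: 25.0
```

Emit:
play_rows --deltas '[0,-3,0,0,20,0,-3,0,0,20,0,-3,0,0,20,0,-3,0,0,20,0,-3,0,0,20,0,-3,0,0,20,0,-3,0,0,20,0,-3,0,0,20,0,-3,0,0,20,0,-3,0,0,20]'

```text
t: 24.78
tool_pos: [0.4367, -0.2616, 0.112]
orientation: [3.14, 0.048, 0.001]
force: [6.4, -1.4, -0.7]
opening: 0.0254
gripper_force: 25.0
```

Emit:
play_rows --deltas '[0,-3,0,0,20,0,-3,0,0,20,0,-3,0,0,20,0,-3,0,0,20,0,-3,0,0,20,0,-3,0,0,20,0,-3,0,0,20,0,-3,0,0,20,0,-3,0,0,20,0,-3,0,0,20]'

```text
t: 25.62
tool_pos: [0.4357, -0.2316, 0.112]
orientation: [3.14, 0.048, 0.001]
force: [5.2, -1.4, -1.0]
opening: 0.025
gripper_force: 25.0
```

Emit:
play_rows --deltas '[0,-3,0,0,20,0,-3,0,0,20,0,-3,0,0,20,0,-2,0,0,20]'

```text
t: 25.95
tool_pos: [0.4353, -0.2202, 0.112]
orientation: [3.141, 0.048, 0.0]
force: [5.1, -2.1, -1.7]
opening: 0.0257
gripper_force: 25.0
```

Emit:
play_rows --deltas '[0,-1,0,0,20]'

```text
t: 26.03
tool_pos: [0.4353, -0.2191, 0.112]
orientation: [3.141, 0.049, 0.0]
force: [5.6, -1.2, -1.7]
opening: 0.0252
gripper_force: 25.0
```

Emit:
play_rows --deltas '[0,-1,0,0,20]'

```text
t: 26.12
tool_pos: [0.4353, -0.2182, 0.112]
orientation: [3.141, 0.049, 0.0]
force: [5.4, -2.1, -2.2]
opening: 0.025
gripper_force: 25.0
```

Emit:
play_rows --deltas '[0,-1,0,0,20]'

```text
t: 26.2
tool_pos: [0.4352, -0.2172, 0.112]
orientation: [3.141, 0.049, 0.0]
force: [4.9, -0.6, -1.6]
opening: 0.0255
gripper_force: 25.0
```

Emit:
play_rows --deltas '[0,-1,0,0,20]'

```text
t: 26.28
tool_pos: [0.4352, -0.2163, 0.112]
orientation: [3.141, 0.049, 0.0]
force: [5.3, -1.2, -1.5]
opening: 0.0258
gripper_force: 25.0
```

Emit:
play_rows --deltas '[0,-1,0,0,20]'

```text
t: 26.37
tool_pos: [0.4352, -0.2153, 0.112]
orientation: [3.141, 0.049, 0.0]
force: [5.4, -1.7, -2.6]
opening: 0.0254
gripper_force: 25.0
```

Emit:
play_rows --deltas '[0,-1,0,0,20]'

```text
t: 26.45
tool_pos: [0.4351, -0.2142, 0.112]
orientation: [3.141, 0.049, 0.0]
force: [5.1, -1.5, -1.7]
opening: 0.0252
gripper_force: 25.0
```

Emit:
play_rows --deltas '[0,-1,0,0,20,0,-1,0,0,20,0,-1,0,0,20]'

```text
t: 26.7
tool_pos: [0.435, -0.2113, 0.112]
orientation: [3.141, 0.049, 0.0]
force: [4.5, -1.6, -1.3]
opening: 0.0255
gripper_force: 25.0
```

Emit:
play_rows --deltas '[0,-1,0,0,20]'

```text
t: 26.78
tool_pos: [0.435, -0.2103, 0.112]
orientation: [3.141, 0.049, 0.0]
force: [4.3, -1.7, -2.4]
opening: 0.0255
gripper_force: 25.0
```

Emit:
play_rows --deltas '[0,-1,0,0,20]'

```text
t: 26.87
tool_pos: [0.435, -0.2092, 0.112]
orientation: [3.141, 0.049, 0.0]
force: [4.0, -1.9, -1.5]
opening: 0.0251
gripper_force: 25.0
```

Emit:
play_rows --deltas '[0,-1,0,0,20]'

```text
t: 26.95
tool_pos: [0.4349, -0.2085, 0.1121]
orientation: [3.14, 0.048, 0.0]
force: [5.2, -3.7, -2.1]
opening: 0.0258
gripper_force: 25.0
```

Emit:
play_rows --deltas '[0,-1,0,0,20]'

```text
t: 27.03
tool_pos: [0.4349, -0.2079, 0.1121]
orientation: [3.14, 0.048, 0.0]
force: [6.0, -6.3, -3.5]
opening: 0.0258
gripper_force: 25.0
```

Emit:
play_rows --deltas '[0,-1,0,0,20]'

```text
t: 27.12
tool_pos: [0.4349, -0.2073, 0.1121]
orientation: [3.139, 0.048, 0.001]
force: [5.8, -9.0, -4.5]
opening: 0.0256
gripper_force: 25.0
```

Emit:
play_rows --deltas '[0,-1,0,0,20]'

```text
t: 27.2
tool_pos: [0.4349, -0.2066, 0.1121]
orientation: [3.138, 0.048, 0.001]
force: [5.7, -9.6, -5.5]
opening: 0.0256
gripper_force: 25.0
```

Emit:
play_rows --deltas '[0,-1,0,0,20]'

```text
t: 27.28
tool_pos: [0.4348, -0.2057, 0.1121]
orientation: [3.138, 0.048, 0.001]
force: [5.4, -8.5, -4.6]
opening: 0.0253
gripper_force: 25.0
```

Emit:
play_rows --deltas '[0,-1,0,0,20]'

```text
t: 27.37
tool_pos: [0.4348, -0.2046, 0.1121]
orientation: [3.139, 0.048, 0.001]
force: [5.8, -7.8, -4.0]
opening: 0.0257
gripper_force: 25.0
```

Emit:
play_rows --deltas '[0,-1,0,0,20]'

```text
t: 27.45
tool_pos: [0.4348, -0.2034, 0.1121]
orientation: [3.139, 0.048, 0.001]
force: [5.4, -7.3, -3.5]
opening: 0.0257
gripper_force: 25.0
```

Emit:
play_rows --deltas '[0,0,0,0,20]'

```text
t: 27.53
tool_pos: [0.4347, -0.203, 0.1121]
orientation: [3.14, 0.048, 0.001]
force: [4.6, -5.2, -2.7]
opening: 0.0259
gripper_force: 25.0
```

Emit:
play_rows --deltas '[0.5,0.5,0.2,0,20,0,0.3,0,0,20,0,0,0,0,20]'

```text
t: 27.78
tool_pos: [0.4348, -0.203, 0.112]
orientation: [3.141, 0.048, -0.001]
force: [-1.0, -0.4, 4.8]
opening: 0.0255
gripper_force: 25.0
```

Emit:
play_rows --deltas '[0,0,0,0,20]' --newtons 5

```text
t: 27.87
tool_pos: [0.4348, -0.203, 0.1119]
orientation: [3.141, 0.048, -0.001]
force: [-2.0, -1.1, 4.8]
opening: 0.0259
gripper_force: 5.0
```

Force is nearly zero. I'll open symmetrically and lift straight up.

Emit:
play_rows --deltas '[0,0,0,0,35,0,0,0,0,45,0,0,0,0,55,0,0,0,0,60,0,0,0,0,60,0,0,-10,0,60,0,0,-25,0,60,0,0,-30,0,60,0,0,-20,0,60,0,0,0,0,60]'

```text
t: 28.7
tool_pos: [0.4377, -0.2043, 0.2031]
orientation: [3.137, 0.049, 0.012]
force: [0.7, -0.6, 0.9]
opening: 0.0601
gripper_force: 0.0
```

Emit:
play_rows --deltas '[0,0,-10,0,60,-30,0,-10,0,60,-20,0,0,0,60,0,0,0,0,60,0,0,0,0,60]'

```text
t: 29.12
tool_pos: [0.3846, -0.2043, 0.2166]
orientation: [-3.141, -0.047, 0.0]
force: [0.0, 0.0, 0.4]
opening: 0.0602
gripper_force: 0.0
```

Run:
```python
from h import *
snap('wrist','w4');s=robot.read_state();print(s['t'],s['tool_pos'],s['opening'],s['force'])
th=.0312; d=np.array([-np.sin(th),np.cos(th)])
for y in (-.208,-.203,-.198):
  H=np.array([.4348,y]); L=H+.130*d; print(y,'Htop',proj('w4',[*H,.146]),'Hbot',proj('w4',[*H,.104]),'Ltop up',proj('w4',[*L,.127]),'down',proj('w4',[*L,.115]))
```

```text
29.1667 [ 0.38511663 -0.20426402  0.21660435] 0.059905321301987446 [ 0.88562398 -0.16205422 -0.53632166]
-0.208 Htop [321.77628672 147.46682576] Hbot [320.87307184 141.37318946] Ltop up [168.78820614 144.56046371] down [175.14922089 142.87621162]
-0.203 Htop [315.45884749 147.27247122] Hbot [315.47715587 141.2061858 ] Ltop up [162.89653188 144.37953015] down [169.51398004 142.7028311 ]
-0.198 Htop [309.13897009 147.07804168] Hbot [310.07946126 141.03912709] Ltop up [157.00274691 144.19853177] down [163.87680786 142.52939117]
```

View pics/w4.png

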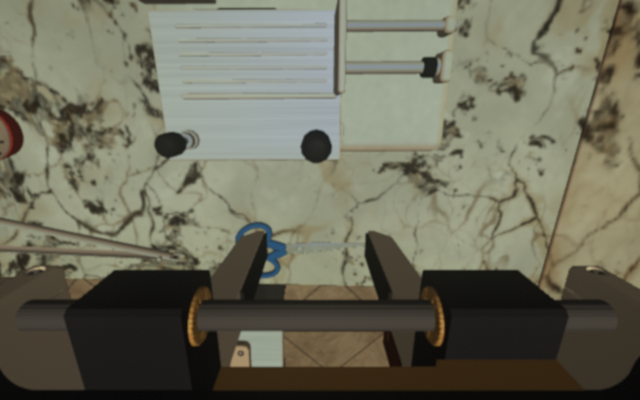

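The handle at (316,146) matches the position I left it in, y = -0.203. The pin knob at (170,144) stands clear of its collar at (191,138), and nothing is touching the tray, so I'm handing in.

```bash
python3 -c "
from plant import robot
print(robot.close_job())"
```

```text
the job is handed in; nothing more can be done
None
```

The tray pressed lightly on the left stop and then the right one, and I left it on the sticky place, about 144 mm from the right-hand stop, with the pin up and the gripper clear; the job is handed in but no verdict came back.

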